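# Weigh a mounted section on the beam balance and file it as heavy or light

## Robot

A 6-joint arm with a two-finger parallel gripper is mounted at the origin on a cart in front of the work surface, level with it; the furniture and walls round the work are solid. World frame = base frame: x ahead of the robot, y to its left, z up, the work surface at z = 0. Lengths are in m, angles in rad, forces in N, time in s.
With the tool pointing down it reaches from about 0.15 to 0.775 m from the base axis. Payload 6.1 kg.
Tool frame: the origin (TCP) lies at the very end of the fingers, on their centre line; the grasp point (between the pads) lies 19 mm behind it; z points along the fingers, y is the line along which they close (so a half turn about z gives the same grasp; the last joint's range is limited). The gripper opens to 85 mm and grips with 20 to 120 N. Pads are 22 mm wide; open, the fingers measure 114 mm over their backs; the gripper's body (76 mm by 85 mm) begins 54 mm behind the grasp point. The pads swing forward as they close: fully open they stand 13 mm farther back than shut.
Start: joints at [-1.202, 0.126, -0.04, 1.405, 0, 1.571], TCP at [0.189, -0.49, 0.231] pointing down, gripper open.
Joint ranges: [-2.72, 2.72], [-0.95, 1.95], [-1.27, 1.35], [-1.78, 2.02], [-1.46, 1.47], [-3.14, 3.14]. Speed limits (rad/s): [2.39, 2.39, 3.01, 3.14, 3.14, 3.14].

## Interface

Orientations are given as a rotation vector (axis times angle).
In Python, from plant import read_state, optics, workorder gives the robot as it stands.
- The arm moves only by the tool step_arm, never from a script. Its argument "series" is a list of rows, each a list of 5 numbers: the shift along the world's x, y, z in units of 60 mm (1.0 is 60 mm), then the turn about the world's z in units of 5 degrees (1.0 is 5 degrees), then the closure, from 0 (fully open) to 1 (shut). In form: [[dx, dy, dz, turn, claw], ...]. A call has 1 to 12 rows; each row is the pose to reach, as a shift and turn from the pose commanded when the call began; what a row does not reach only later rows make up. A row lasts 1/8 s, in which the tool goes at most 62.5 mm and 10.7 degrees, less where a joint would pass 70% of its speed; a pose out of reach is approached as far as the arm can. A call with a gripper value outside its range is refused whole. The fingers move at their own pace and stop on an object; "squeeze" is the grip in N (left out, the last holds). Time passes only in rows, so rows that repeat a pose let the fingers close. It gives the time, the measured TCP pose, the force, the opening and the grip force at its end, in the units of the state.
- read_state(): the state, without advancing time (a new reading comes with each control period).
- optics.grab_frame(name): name is "scene" or "top" or "wrist"; returns a dict with "color" (384x512x3 uint8, red, green, blue), "fx", "fy", "cx", "cy" (pixels), "k1" (the pictures are not rectified: a ray, as slopes to the right and down, at radius r is drawn at 1 + k1 r^2 times it, then the intrinsics apply), "origin" and "orientation" of the camera in the world. Camera axes: x right, y down, z forward; pixel columns grow to the right and rows downward; lengths in m; the calibration is good to about 2 mm. A picture is of the moment at which its call begins. There is no depth.
- workorder.sign_off(): hands the job in; it is judged then, once.
Trained networks look in a picture, given as the dict that the camera call returned (one of the last four; its "shot" number tells which), for a name from the list of things; names that differ only in an ending like _2 or _b are one class to them, and where a whole thing is asked for, a point or a joint stands for the part that bears it (a point fixed in the world has none). Each returns a list of dicts, best first, with "conf" (0 to 1); they miss things now and then, are a little off and sometimes report something else, mostly with a low value. They report only what shows in the picture. A call takes as long as a camera call.
- optics.search_frame(picture, label): "location" ([column, row] in pixels, amid what is visible of it).
- optics.trace(picture, label): "region" (384x512 bool, what is visible of it) and "location" ([column, row] in pixels, amid what is visible of it).
The state is a dict: "time": time; "joints": joint angles; "joint_vel": joint speeds; "joint_torque": joint torques, N m; "ee_pos": TCP position; "tool_rot": TCP orientation; "ft_force": force on the tool from outside, world axes, zero at the start; "torque": the same for the moment, N m; "grip_width": finger opening in m; "grasp_force": force on a finger pad.
Only numpy, scipy, OpenCV 4.12 (cv2) and the standard library are available. Lean on these libraries where they do the work, as an engineer would, in place of code of your own. Each camera call takes 0.05 s, during which the arm holds its last target. There are 200 camera calls.

## Task

Weigh the cream mounted section that stands on the mat by itself: seat it in the balance pan's nest and slide the brass poise along the beam until the beam, left to itself, floats level with its red pointer in the green band. Leave the poise there as the reading and file the mount in the empty well of the tray whose colour the poise's centre stands over: white for light, orange for heavy. The balance is delicate, so never load or push any part of it with more than 10 N, and do not disturb the other things.

Things in the scene. Friction and masses are not known exactly. Their poses are not given: they have to be found in the camera images.
- mount: the cream resin mounted section to be weighed, a plain cylinder 32 mm in diameter and 20 mm high with a small white label on top; it looks just like the two filed ones. Its weight is unknown, 42 to 105 g. Origin at the centre of its underside, z up its axis. (The tall grey room partition that pictures show through the robot's place is not solid there and is not in the arm's way.)
- balance: grey base of the bench balance, fixed, 74 x 276 x 16 mm. Origin on the bench right below the beam's pivot, y along the level beam towards the poise and pointer end (the pan is on the -y side, 80 mm off), z up. The aluminium column reaches to z = 71 mm, 13 mm to either side along y. All of the balance (pan, beam, poise too) stands 10 N at most from anything, in any direction.
- pivot (a point): the beam's pivot, 62 mm above the balance's origin. The steel beam bar is 8 mm wide and 14 mm high, centred on the pivot, from y = -80 mm to 138 mm; then a thin red pointer to y = 168 mm before a white plate with the green band at y = 160 to 172 mm, x = 11 to 14 mm, whose top is 80 mm above the bench.
- beam (a joint): tilt of the beam, rad: 0 = level, positive = poise end up, pan down (mount heavier than the poise shows); rubber stops at -0.08 and +0.08, giving to 0.12 when far off balance. Green band: -0.03 to +0.03. Left free it comes to rest in about 0.8 s; near balance it settles about 0.010 rad lower per millimetre of poise travel outwards, beyond about 8 mm from balance it lies on a stop. A finger pressing on the poise falsifies it.
- poise (a joint): position of the brass poise on the beam, m: 0 = innermost, its centre 40 mm from the pivot, to 0.080 = outermost, hard stops; grows away from the pivot. It stays where it is left; sliding it takes about 1.2 N along the beam. The beam is marked white where the poise's centre reads under 0.045, orange above. A mount of M grams balances near M / 1620.
- poise_post (a point): centre of the top of the poise's upright grip post. The poise is a brass block 26 x 26 x 27 mm round the beam bar (top 7 mm above the bar), and on its middle stands the post, 16 mm in diameter (18 mm at its 4 mm high head and at its 3 mm high foot), top 28.5 mm above the block, 35.5 mm above the bar. The point's axes turn with the beam.
- pan_nest (a point): centre of the floor of the black nest on the pan, where the mount stands: inner diameter 35 mm, outer 42 mm, rim 5 mm above this floor; the steel pan round it is 66 mm in diameter. The pan always stays level; it rises and falls by up to 6 to 9 mm with the beam, almost without force until the beam meets a stop. With the beam level this floor is 79.5 mm above the bench.
- light_tray: white tray for light mounts, fixed on the bench, 86 x 46 x 12 mm, origin at the centre of its underside, x along its row of two round wells; the well at +x holds a filed mount, the one at -x is empty.
- heavy_tray: orange tray for heavy mounts, same shape: filed mount at +x, empty well at -x.
- light_well (a point): centre of the floor of the white tray's empty well: 34.5 mm in diameter, 6 mm deep, 6 mm above the bench, 20 mm from the tray's origin.
- heavy_well (a point): centre of the floor of the orange tray's empty well, same sizes.
- filed_light: a cream mount already filed in the white tray, to be left there; same shape as the mount, origin at the centre of its underside.
- filed_heavy: a cream mount already filed in the orange tray, to be left there.
- loupe: black loupe standing on the mat, 35 mm in diameter, 30 mm high, to be left alone; origin at the centre of its underside.
- tweezers: black and red tweezers lying on the mat, 118 mm long (along its y), 14 mm wide, 11 mm high, to be left alone; origin under the middle.

How it is judged:
On the way, in this order (a step that is already met when the one before it is completed fails the run):
1. the mount stands seated in the pan's nest, let go (horizontal distance between mount and pan_nest below 0.004 m and z of mount in the frame of pan_nest between -0.003 and 0.002 m and contact force between the fingers and mount below 0.02 N), for 0.2 s.
2. with the mount in the nest and the robot touching neither, the beam rests level, its pointer in the green band (within 0.03 rad) (all of step 1 and value of joint beam between -0.03 and 0.03 rad and velocity of joint beam between -0.06 and 0.06 rad/s and contact force between each of the fingers, the arm and balance below 0.02 N), for 0.4 s.
At the end, for the whole second after the job is handed in: Mount at rest, let go, on the floor of the empty well (centre within 4 mm, height within 2 mm) of the orange tray if the poise was left beyond 0.045 m, of the white tray if below; within 3.5 mm of that either counts. Poise left at 0.018 to 0.074 m (((horizontal distance between mount and heavy_well below 0.004 m and z of mount in the frame of heavy_well between -0.003 and 0.002 m and value of joint poise above 0.0415 m) or (horizontal distance between mount and light_well below 0.004 m and z of mount in the frame of light_well between -0.003 and 0.002 m and value of joint poise below 0.0485 m)) and value of joint poise between 0.018 and 0.074 m and linear speed of mount below 0.02 m/s and contact force between the fingers and mount below 0.02 N); the robot touches nothing.
It fails at once if anything loads or pushes the balance with more than 10 N (contact force between anything else and balance above 10 N).
It fails at once if a filed mount, the loupe or the tweezers is moved by more than 12 mm (distance of any of filed_light, filed_heavy, loupe, tweezers from where it was at the start of the episode above 0.012 m).
It also fails if it takes over 64 s, if anything falls off the work surface, if the arm or the gripper's body presses on something with over 40 N, if the wrist force passes 120 N, or if a joint passes its speed limit or range.

## Working session

There is one attempt and no reset: what is moved stays moved. The work goes in short steps, Python scripts to look and compute and a tool call to move; the robot and the scene stay as the last step left them, time stands still between calls to the robot, and variables do not carry over. Pictures are saved under pics/ and viewed, at most 10 in all, crops included, and the job is handed in when it is done.

Besides the shell and the picture viewer there is one more tool, called after ">>>" as name([rows], argument=value, ...), one row to a line, values as JSON. step_arm: Moves the arm, as the interface text tells. Its arguments: {"type":"object","properties":{"series":{"type":"array"},"squeeze":{"type":"number"}},"required":["series"]}

```bash
mkdir -p pics
cat > h.py <<'E'
import numpy as np, cv2
from scipy.spatial.transform import Rotation as R
from plant import read_state, optics, workorder
def rot(o):
    o=np.array(o,float)
    if o.shape==(3,3): return o
    return R.from_rotvec(o).as_matrix() if o.size==3 else R.from_quat(o).as_matrix()
def ray(p,uv):
    d=np.array([(uv[0]-p["cx"])/p["fx"],(uv[1]-p["cy"])/p["fy"]]);s=d.copy()
    for _ in range(20): s=d/(1+p["k1"]*(s@s))
    return np.array(p["origin"]), rot(p["orientation"])@np.array([s[0],s[1],1])
def onz(p,uv,z):
    o,d=ray(p,uv); return o+d*(z-o[2])/d[2]
def proj(p,X):
    c=rot(p["orientation"]).T@(np.array(X)-p["origin"]); s=c[:2]/c[2]; s=s*(1+p["k1"]*(s@s))
    return np.array([s[0]*p["fx"]+p["cx"],s[1]*p["fy"]+p["cy"]])
def tri(obs):
    A=np.zeros((3,3));b=np.zeros(3)
    for p,uv in obs:
        o,d=ray(p,uv);d/=np.linalg.norm(d);M=np.eye(3)-np.outer(d,d);A+=M;b+=M@o
    return np.linalg.solve(A,b)
def save(p,n): cv2.imwrite("pics/"+n,p["color"][:,:,::-1])
E
python3 - <<'E'
from h import *
np.set_printoptions(precision=4,suppress=True)
for c in ("top","scene"):
    p=optics.grab_frame(c);save(p,c+"0.png")
    print(c,p["origin"],p["orientation"],p["fx"],p["k1"])
    for n in ["mount","balance","beam","poise","poise_post","pan_nest","light_tray","heavy_tray","filed_light","loupe","tweezers"]:
        r=optics.search_frame(p,n)
        print(n,[(np.round(x["location"],1).tolist(),round(x["conf"],2),onz(p,x["location"],0.02)[:2].round(3).tolist()) for x in r[:4]])
print(read_state())
E
```

```text
top [ 0.2769 -0.1172  0.9581] [-1.7893  2.3479 -0.3332] 383.61901661943523 0.004287120076423348
mount []
balance []
beam []
poise []
poise_post []
pan_nest []
light_tray []
heavy_tray []
filed_light []
loupe []
tweezers []
scene [0.4298 0.447  0.7658] [-0.2213  2.8467 -1.1306] 407.2311486170634 -0.022862594609756016
mount [([283.0, 244.7], 0.59, [0.463, -0.105]), ([217.4, 242.9], 0.21, [0.611, -0.087])]
balance [([221.8, 244.3], 0.73, [0.6, -0.085])]
beam [([222.2, 221.6], 0.72, [0.614, -0.15])]
poise [([215.9, 239.9], 0.62, [0.616, -0.095])]
poise_post [([216.1, 243.6], 0.77, [0.614, -0.085]), ([291.8, 179.0], 0.7, [0.464, -0.319])]
pan_nest [([226.3, 196.4], 0.8, [0.621, -0.232])]
light_tray [([288.0, 172.4], 0.73, [0.477, -0.342])]
heavy_tray [([273.4, 308.7], 0.8, [0.464, 0.055]), ([257.0, 304.2], 0.37, [0.498, 0.05])]
filed_light [([276.5, 172.7], 0.52, [0.507, -0.337]), ([270.0, 309.5], 0.4, [0.471, 0.058])]
loupe [([241.7, 167.3], 0.68, [0.602, -0.344])]
tweezers [([255.9, 141.9], 0.41, [0.581, -0.456])]
{'time': 1.2, 'joints': array([-1.202 ,  0.1258, -0.0396,  1.4054, -0.    ,  1.5708]), 'joint_vel': array([ 0.0009,  0.0013,  0.0003, -0.0004, -0.0008, -0.0004]), 'joint_torque': array([ -0.0012, -43.5722,  35.3096,   0.0015,   0.0001,  -0.    ]), 'ee_pos': array([ 0.1892, -0.4897,  0.2313]), 'tool_rot': array([ 3.0883,  0.5759, -0.    ]), 'ft_force': array([ 0.8058,  0.7352, -0.3047]), 'torque': array([-0.0597, -0.0251, -0.0342]), 'grasp_force': 0.0, 'grip_width': 0.08527967880991977}
```

View pics/top0.png

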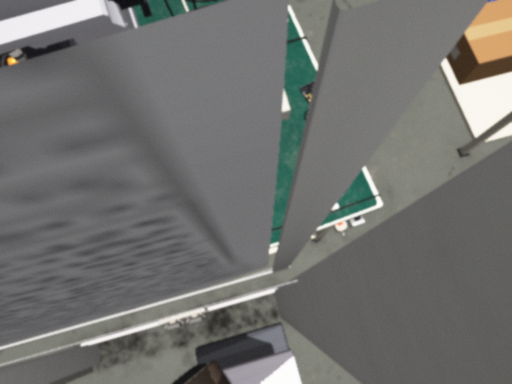

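View pics/scene0.png

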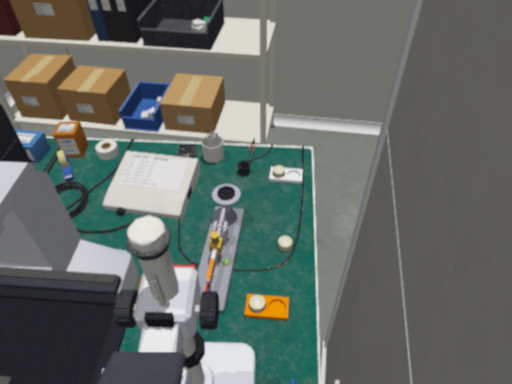

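Top (blocked by the partition) shows nothing useful. Scene shows the lone mount at (285,243), white tray (287,174) with its empty well on the right, orange tray (267,306) with its empty well on the right, pan nest (226,194), poise (216,241), loupe (243,168). A white instrument with black eyepieces stands at the left (150–210, 230–310).

Run:
```python
from h import *
np.set_printoptions(precision=4,suppress=True)
p=optics.grab_frame("scene")
for n,z in [("mount",.01),("poise_post",.085),("poise",.08),("pan_nest",.08),("light_tray",.008),("heavy_tray",.008),("balance",.02),("loupe",.015),("tweezers",.005)]:
    for x in optics.trace(p,n)[:2]:
        if x["conf"]<.3: continue
        m=x["region"].astype(np.uint8);v,u=np.nonzero(m)
        P=np.array([onz(p,q,z)[:2] for q in np.c_[u,v]]); c=P.mean(0); 
        rr=cv2.minAreaRect((P*1000).astype(np.float32))
        print(n,round(x["conf"],2),c,"rect",np.round(rr[0],1),np.round(rr[1],1),round(rr[2],1))
w=optics.grab_frame("wrist");save(w,"w0.png")
s=read_state();T=rot(s["tool_rot"])
print("cam in tool",T.T@(np.array(w["origin"])-s["ee_pos"]),"\n",T.T@rot(w["orientation"]),w["fx"],w["k1"])
print("tool\n",T)
```

```text
mount 0.6 [ 0.4607 -0.1163] rect [ 460.5 -116.4] [30.1 42.9] 6.9
poise_post 0.59 [ 0.5995 -0.0407] rect [599.7 -43. ] [31.1 57.9] 12.2
poise 0.59 [ 0.6005 -0.0448] rect [601.  -46.5] [27.2 58.2] 12.3
pan_nest 0.84 [ 0.6073 -0.1828] rect [ 605.6 -183.4] [64.2 64.5] 65.8
light_tray 0.81 [ 0.4747 -0.3403] rect [ 480.8 -341. ] [92.4 54. ] 8.4
heavy_tray 0.59 [0.4712 0.0475] rect [479.4  45.1] [86.2 51.7] 3.5
loupe 0.43 [ 0.5981 -0.3477] rect [ 599.5 -347.6] [32.9 56.2] 9.7
loupe 0.43 [ 0.6242 -0.2424] rect [ 626.1 -239.3] [82.4 73.9] 73.1
tweezers 0.51 [0.5012 0.0393] rect [501.2  39.4] [35.1 40.9] 8.8
cam in tool [ 0.0684  0.0002 -0.1423] 
 [[-0.0002 -0.9629 -0.2697]
 [ 1.     -0.0004  0.0008]
 [-0.0008 -0.2697  0.9629]] 306.42642066641844 -0.041057184069262474
tool
 [[ 0.9328  0.3605 -0.    ]
 [ 0.3605 -0.9328 -0.    ]
 [-0.      0.     -1.    ]]
```

>>> step_arm([
  [4,6.2,1,-4.2,0],
  [4,6.2,1,-4.2,0],
  [4,6.2,1,-4.2,0],
  [4,6.2,1,-4.2,0],
  [4,6.2,1,-4.2,0],
  [4,6.2,1,-4.2,0],
  [4,6.2,1,-4.2,0],
  [4,6.2,1,-4.2,0],
  [4,6.2,1,-4.2,0],
  [4,6.2,1,-4.2,0],
])

```text
time: 3.0
ee_pos: [0.4289, -0.1181, 0.2912]
tool_rot: [3.141, 0.003, -0.001]
ft_force: [-1.2, -0.3, 0.5]
grip_width: 0.0853
grasp_force: 0.0
```

```bash
cat > look.py <<'E'
from h import *
import sys
np.set_printoptions(precision=4,suppress=True)
def look(cam,names,png=None):
    p=optics.grab_frame(cam)
    if png: save(p,png)
    for n,z in names:
        for x in optics.trace(p,n)[:2]:
            if x["conf"]<.25: continue
            v,u=np.nonzero(x["region"])
            P=np.array([onz(p,q,z)[:2] for q in np.c_[u,v]])
            rr=cv2.minAreaRect((P*1000).astype(np.float32))
            print(n,round(x["conf"],2),"px",np.round(x["location"],1),"xy",P.mean(0),"rect",np.round(rr[0],1),np.round(rr[1],1),round(rr[2],1))
    return p
E
python3 - <<'E'
from look import *
look("wrist",[("mount",.02),("poise_post",.0975),("pan_nest",.08),("light_tray",.012),("heavy_tray",.012),("balance",.016),("loupe",.03),("beam",.069)],"w1.png")
s=read_state();print(s["time"],s["ee_pos"],rot(s["tool_rot"])[:,0],s["ft_force"])
E
```

```text
mount 0.86 px [251.7 129.2] xy [ 0.4607 -0.1168] rect [ 461.  -117.1] [33.  32.1] 0.1
poise_post 0.79 px [199.5   9.5] xy [ 0.5876 -0.0605] rect [587.1 -60.3] [28.5 19.1] 89.6
pan_nest 0.76 px [317.4  13.9] xy [ 0.5906 -0.1831] rect [ 588.1 -182.3] [28.  65.8] 0.7
light_tray 0.82 px [417.2 122.9] xy [ 0.476  -0.3414] rect [ 482.  -343.7] [87.2 52.1] 1.7
heavy_tray 0.66 px [136.4 126.2] xy [0.473  0.0425] rect [479.   44.7] [87.1 50.3] 3.7
balance 0.82 px [214.   22.8] xy [ 0.5949 -0.0693] rect [592.2 -73.8] [317.  60.] 89.8
loupe 0.68 px [437.8  21.7] xy [ 0.5947 -0.3412] rect [ 593.8 -341.2] [33.4 47.1] 31.9
beam 0.97 px [242.3   8.2] xy [ 0.5966 -0.1044] rect [591.4 -80.6] [ 28.2 272.8] 0.1
beam 0.7 px [437.7  21.2] xy [ 0.585  -0.3199] rect [ 584.  -319.9] [32.5 43.4] 31.9
3.45 [ 0.4291 -0.118   0.2913] [1.     0.0015 0.    ] [-0.2931  0.8578 -0.2207]
```

View pics/w1.png

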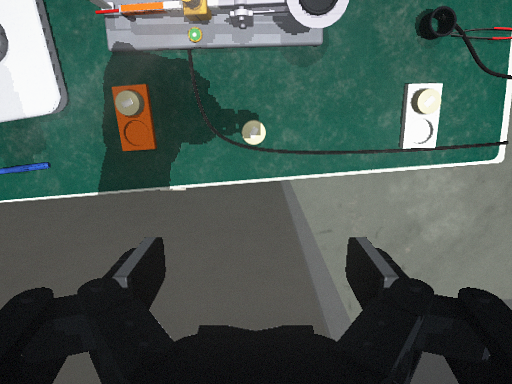

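The wrist view shows the mount at (253,131) alone, wells empty at (138,133) orange and (421,131) white, the poise post at (197,8), and the pan nest at (317,5).

>>> step_arm([
  [0.53,0.02,-1,0,0],
  [0.53,0.02,-2,0,0],
  [0.53,0.02,-3,0,0],
  [0.53,0.02,-4,0,0],
  [0.53,0.02,-4.74,0,0],
  [0.53,0.02,-4.74,0,0],
  [0.53,0.02,-4.74,0,1],
  [0.53,0.02,-4.74,0,1],
  [0.53,0.02,-4.74,0,1],
  [0.53,0.02,-4.74,0,1],
  [0.53,0.02,-4.74,0,1],
], squeeze=25)

```text
time: 4.82
ee_pos: [0.4623, -0.1168, 0.0087]
tool_rot: [3.141, 0.004, 0.005]
ft_force: [-0.9, 0.2, 6.3]
grip_width: 0.0308
grasp_force: 24.2
```

>>> step_arm([
  [0,0,1,0,1],
  [0,0,2,0,1],
  [0.67,-0.3,3,0,1],
  [0.67,-0.6,4,0,1],
  [0.67,-0.6,4,0,1],
  [0.67,-0.6,4,0,1],
])

```text
time: 5.58
ee_pos: [0.5015, -0.1527, 0.2474]
tool_rot: [3.141, 0.003, 0.002]
ft_force: [-0.5, 0.2, -0.9]
grip_width: 0.0309
grasp_force: 25.3
```

Run:
```python
from look import *
p=look("wrist",[("poise_post",.0975),("pan_nest",.08),("balance",.016),("beam",.069),("mount",.25)],"w2.png")
s=read_state();print(s["time"],s["ee_pos"],rot(s["tool_rot"])[:,0],s["ft_force"],s["grip_width"])
```

```text
poise_post 0.66 px [156.4  67.4] xy [ 0.6007 -0.0614] rect [600.  -60.6] [39.3 24.8] 89.4
pan_nest 0.94 px [285.5  65.3] xy [ 0.6081 -0.1823] rect [ 607.7 -182.2] [66.3 66.5] 0.2
balance 0.92 px [190.9  69.8] xy [ 0.6062 -0.0782] rect [603.6 -58.2] [ 84.7 341.5] 3.9
balance 0.57 px [402.8 182.2] xy [ 0.4795 -0.3392] rect [ 484.2 -341. ] [86.4 49.2] 2.0
beam 0.82 px [267.7  70.4] xy [ 0.6068 -0.1357] rect [607.7 -83.6] [ 66.8 268.2] 0.2
beam 0.63 px [194.8  71.8] xy [ 0.6011 -0.0882] rect [598.4 -70.7] [ 72.8 293.2] 4.1
mount 0.71 px [253.2 246.5] xy [ 0.4993 -0.153 ] rect [ 499.1 -153. ] [40.5 32.7] 2.1
mount 0.7 px [104.9 181.9] xy [ 0.5347 -0.0809] rect [536.4 -79.9] [32. 19.] 4.4
5.875 [ 0.5005 -0.152   0.2456] [ 1.      0.0027 -0.0022] [-0.2266  0.2664 -0.9118] 0.03079203157654843
```

View pics/w2.png

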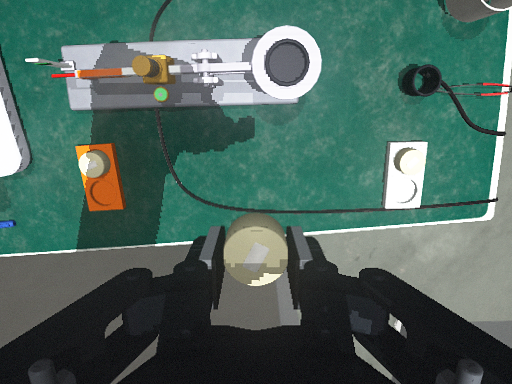

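>>> step_arm([
  [0.65,-0.5,-0.78,0,1],
  [0.65,-0.5,-0.78,0,1],
  [0.65,-0.5,-0.78,0,1],
  [0.65,-0.5,-0.78,0,1],
  [0.65,-0.5,-0.78,0,1],
])

```text
time: 6.5
ee_pos: [0.5403, -0.1822, 0.2014]
tool_rot: [3.141, 0.004, 0.003]
ft_force: [-0.2, 0.7, -0.5]
grip_width: 0.0303
grasp_force: 25.3
```

Run:
```python
from look import *
p=look("wrist",[("pan_nest",.08),("mount",.21),("poise_post",.0975),("light_tray",.012)],"w3.png")
s=read_state();print(s["time"],s["ee_pos"],rot(s["tool_rot"])[:,0],s["ft_force"])
g=cv2.cvtColor(p["color"],cv2.COLOR_RGB2GRAY);save(p,"w3.png")
def fit(mask,z,c):
    n,l,st,ce=cv2.connectedComponentsWithStats(mask.astype(np.uint8))
    u,v=np.round(c).astype(int);m=(l==l[v,u]).astype(np.uint8)
    cs=cv2.findContours(m,0,cv2.CHAIN_APPROX_NONE)[0];k=max(cs,key=cv2.contourArea)[:,0]
    P=np.array([onz(p,q,z)[:2] for q in k]); 
    e=cv2.fitEllipse((P*1000).astype(np.float32));return e
c=proj(p,[.608,-.182,.085]);print(c)
for th in (60,80,100,120): print(th,fit(g<th,.085,c))
```

```text
pan_nest 0.82 px [255.2 105.3] xy [ 0.6079 -0.1821] rect [ 607.3 -181.9] [65.6 65.9] 1.9
mount 0.77 px [255.  247.7] xy [ 0.5413 -0.1826] rect [ 541.2 -182.6] [39.1 30.7] 0.1
mount 0.36 px [391.4 224.7] xy [ 0.5561 -0.2464] rect [ 558.  -247.1] [35.5 20.3] 1.9
poise_post 0.91 px [108.2 111.6] xy [ 0.6042 -0.0651] rect [604.  -64.5] [23.1 45.1] 2.3
light_tray 0.86 px [387.7 222.8] xy [ 0.4781 -0.3413] rect [ 483.2 -343.3] [87.9 50. ] 2.1
light_tray 0.31 px [503.1 126.3] xy [ 0.5888 -0.4488] rect [ 590.5 -441.9] [12.4 43.6] 3.4
6.75 [ 0.5402 -0.1824  0.2005] [1.     0.0024 0.0007] [ 0.0202  0.1218 -1.3947]
[254.6228 104.7325]
60 ((545.6414184570312, -184.58670043945312), (310.2574462890625, 638.6654052734375), 179.4783172607422)
80 ((541.2614135742188, -199.10377502441406), (314.86328125, 565.037841796875), 3.3315188884735107)
100 ((543.5615844726562, -193.44906616210938), (310.2300109863281, 572.3131713867188), 3.7234139442443848)
120 ((545.0330810546875, -168.96417236328125), (248.48342895507812, 356.391845703125), 2.8365001678466797)
```

View pics/w3.png

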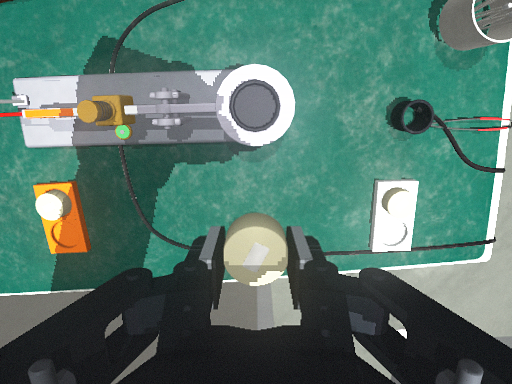

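The mount is upright in the grip at (256,248). The pan nest is at (255,105), and the poise's post is at (95,112), sitting inner on the beam.

>>> step_arm([
  [0.6,0.01,-0.5,0,1],
  [1.13,0.01,-1.2,0,1],
  [1.13,0.01,-1.45,0,1],
  [1.13,0.01,-1.45,0,1],
  [1.13,0.01,-1.45,0,1],
  [1.13,0.01,-1.45,0,1],
])

```text
time: 7.5
ee_pos: [0.6084, -0.1822, 0.1151]
tool_rot: [3.141, 0.003, 0.004]
ft_force: [0.3, 0.0, -0.0]
grip_width: 0.0305
grasp_force: 25.3
```

Run:
```python
from look import *
p=look("wrist",[("pan_nest",.08),("mount",.12)])
s=read_state();print(s["time"],s["ee_pos"],rot(s["tool_rot"])[:,0],s["ft_force"])
print(p["origin"])
im=p["color"][150:340,150:360,::-1].copy()
cv2.imwrite("pics/w4.png",cv2.resize(im,None,fx=3.5,fy=3,interpolation=cv2.INTER_CUBIC))
```

```text
pan_nest 0.96 px [255.  203.1] xy [ 0.6201 -0.1818] rect [ 618.8 -182.2] [40.4 66.9] 1.3
mount 0.64 px [253.3 248.3] xy [ 0.6073 -0.1826] rect [ 607.2 -182.8] [39.7 32. ] 0.0
mount 0.35 px [425.8 277.1] xy [ 0.5861 -0.2708] rect [ 575.3 -271.5] [40.  28.5] 0.8
7.65 [ 0.6082 -0.1821  0.1143] [1.     0.002  0.0017] [-0.0607 -1.0989 -0.7383]
[ 0.6765 -0.1821  0.2576]
```

View pics/w4.png

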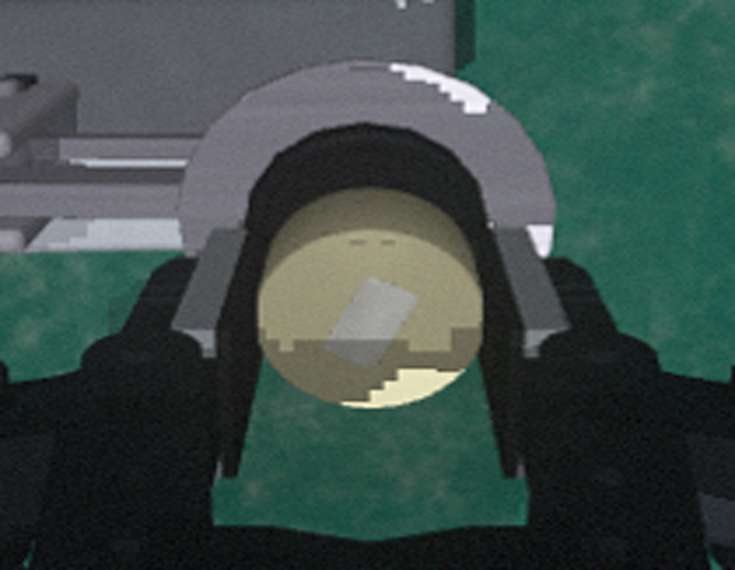

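Run:
```python
from look import *
p=optics.grab_frame("wrist")
for n,r,z,d in [("mtop front",226,.1265,-16),("mtop back",286,.1265,16),("mbot front",212.3,.1065,-16),("nest front",191.2,.085,-21),("nest front hi",191.2,.090,-21),("pan front",170.7,.0785,-33),("pan front hi",170.7,.083,-33)]:
    x=onz(p,[256,r],z); print(n,x[:2],"centre x",x[0]+d/1000)
print(read_state()["ee_pos"])
```

```text
mtop front [ 0.6227 -0.1826] centre x 0.6067393245509454
mtop back [ 0.5914 -0.1827] centre x 0.6073667042231123
mbot front [ 0.6221 -0.1827] centre x 0.6061415031102924
nest front [ 0.6274 -0.1828] centre x 0.6064054537028024
nest front hi [ 0.6288 -0.1828] centre x 0.6078344891823716
pan front [ 0.6382 -0.1828] centre x 0.605208531826362
pan front hi [ 0.6392 -0.1828] centre x 0.606174950920323
[ 0.6082 -0.182   0.114 ]
```

>>> step_arm([
  [0,0.01,-0.15,0,1],
  [0,0.01,-0.25,0,1],
  [0,0.01,-0.32,0,1],
  [0,0.01,-0.37,0,1],
  [0,0.01,-0.42,0,1],
  [0,0.01,-0.42,0,1],
])

```text
time: 8.45
ee_pos: [0.608, -0.1813, 0.0877]
tool_rot: [-3.141, -0.004, 0.0]
ft_force: [-0.7, 0.0, -0.7]
grip_width: 0.0307
grasp_force: 25.3
```

Run:
```python
from look import *
p=look("wrist",[("pan_nest",.08),("mount",.1)])
s=read_state();print(s["time"],s["ee_pos"],s["ft_force"])
im=p["color"][150:340,150:360,::-1].copy()
cv2.imwrite("pics/w5.png",cv2.resize(im,None,fx=3.5,fy=3,interpolation=cv2.INTER_CUBIC))
```

```text
pan_nest 0.61 px [255.5 206.9] xy [ 0.6261 -0.182 ] rect [ 612.8 -182.1] [58. 62.] 0.1
pan_nest 0.5 px [456.2 293.7] xy [ 0.5713 -0.295 ] rect [ 573.  -293.4] [39.9 15.3] 67.2
mount 0.76 px [255.1 246.6] xy [ 0.6108 -0.1816] rect [ 610.6 -181.6] [37.6 29.9] 0.1
8.6 [ 0.6081 -0.1813  0.0881] [ 0.6753  0.3756 -0.2742]
```

View pics/w5.png

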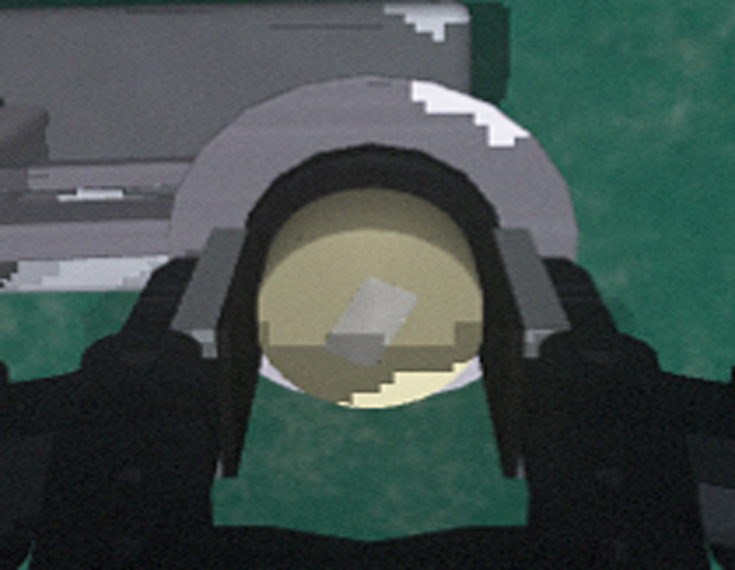

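```bash
cat > fitc.py <<'E'
from look import *
from scipy.optimize import least_squares
def circ(p,x,y,z,r,a): return np.array([proj(p,[x+r*np.cos(t),y+r*np.sin(t),z]) for t in a])
def edges(p,c,r,z,half=75,search=8,pol=1):
    """subpixel edge along normals of the predicted circle arc; pol=+1: brighter outside"""
    g=cv2.GaussianBlur(cv2.cvtColor(p["color"],cv2.COLOR_RGB2GRAY).astype(np.float32),(0,0),.8)
    A=np.radians(np.arange(-half,half+1,3));out=[]
    for a in A:
        u0=circ(p,c[0],c[1],z,r,[a])[0];u1=circ(p,c[0],c[1],z,r+.002,[a])[0]
        n=(u1-u0)/np.linalg.norm(u1-u0);t=np.arange(-search,search+.1,.25)
        q=u0+t[:,None]*n
        v=cv2.remap(g,q[:,0].astype(np.float32)[None],q[:,1].astype(np.float32)[None],1)[0]
        d=np.gradient(v)*pol;k=d.argmax()
        if d[k]>1.2: out.append((a,*q[k]))
    return np.array(out)
def fit3(p,E,r,x0):
    f=lambda v:(circ(p,v[0],v[1],v[2],r,E[:,0])-E[:,1:]).ravel()
    # point-to-curve: normalise by solving radius residual
    def g(v):
        P=np.array([onz(p,q,v[2])[:2] for q in E[:,1:]]);return (np.hypot(*(P-v[:2]).T)-r)*1000
    s=least_squares(g,x0,loss="soft_l1",f_scale=.4);return s.x,np.sqrt(np.median(s.fun**2)),len(E)
E
python3 - <<'E'
from fitc import *
p=optics.grab_frame("wrist")
for nm,r,z,pol in [("pan",.033,.075,-1),("pan",.033,.08,-1),("nestout",.021,.085,1),("nestout",.021,.08,1)]:
    E=edges(p,(.607,-.182),r,z,60,10,pol); print(nm,*fit3(p,E,r,[.607,-.182,z]))
for z in (.1,):
    E=edges(p,(.607,-.182),.016,z,50,6,-1); print("mtop",*fit3(p,E,.016,[.607,-.182,z]))
E
```

```text
pan [ 0.6065 -0.182   0.0714] 0.13237686519696618 41
pan [ 0.6067 -0.1819  0.0727] 0.16093054615235608 41
nestout [ 0.6058 -0.182   0.0708] 0.15470737859596753 41
nestout [ 0.6059 -0.182   0.0709] 0.07461860166930318 41
mtop [ 0.6101 -0.1814  0.109 ] 0.1258757804691936 34
```

Run:
```python
from fitc import *
p=optics.grab_frame("wrist");x=.6067
save(p,"w6.png")
for f in (.070,.073,.076,.08,.084):
    r=lambda dx,z: round(proj(p,[x+dx,-.182,z])[1],1)
    print(f,"pan",r(.033,f-.001),"outer bottom",r(.021,f),"outer top",r(.021,f+.005),"inner top",r(.0175,f+.005))
for b in (.076,.078,.08,.082): print(b,"mount bottom front",r(.016,b),"top front",r(.016,b+.02),"top back",r(-.016,b+.02))
q=optics.grab_frame("scene");save(q,"s1.png")
s=[optics.search_frame(q,n)[:1] for n in ("poise_post","pan_nest")];print(s)
im=q["color"][170:320,170:320,::-1];cv2.imwrite("pics/s1c.png",cv2.resize(im,None,fx=4,fy=4,interpolation=cv2.INTER_CUBIC))
g=p["color"][190:220,256].astype(int).sum(1)//3;print(list(zip(range(190,220),g)))
g=p["color"][165:200,256].astype(int).sum(1)//3;print(g)
```

```text
0.07 pan 174.3 outer bottom 196.1 outer top 198.9 inner top 205.1
0.073 pan 175.6 outer bottom 197.7 outer top 200.6 inner top 206.9
0.076 pan 176.9 outer bottom 199.4 outer top 202.4 inner top 208.8
0.08 pan 178.7 outer bottom 201.8 outer top 204.9 inner top 211.5
0.084 pan 180.6 outer bottom 204.2 outer top 207.5 inner top 214.2
0.076 mount bottom front 208.4 top front 222.4 top back 282.1
0.078 mount bottom front 209.6 top front 224.0 top back 284.3
0.08 mount bottom front 210.9 top front 225.7 top back 286.7
0.082 mount bottom front 212.2 top front 227.4 top back 289.0
[[{'location': [213.8, 238.8], 'conf': 0.54}], [{'location': [230.9, 204.1], 'conf': 0.84}]]
[(190, np.int64(117)), (191, np.int64(120)), (192, np.int64(124)), (193, np.int64(125)), (194, np.int64(124)), (195, np.int64(122)), (196, np.int64(125)), (197, np.int64(108)), (198, np.int64(63)), (199, np.int64(23)), (200, np.int64(36)), (201, np.int64(40)), (202, np.int64(36)), (203, np.int64(41)), (204, np.int64(40)), (205, np.int64(34)), (206, np.int64(29)), (207, np.int64(32)), (208, np.int64(34)), (209, np.int64(36)), (210, np.int64(32)), (211, np.int64(30)), (212, np.int64(49)), (213, np.int64(76)), (214, np.int64(79)), (215, np.int64(81)), (216, np.int64(85)), (217, np.int64(86)), (218, np.int64(87)), (219, np.int64(89))]
[ 97  98 101  97  97 102  98  98 101  91 100 121 104 111 122 117 120 121
 125 122 123 120 122 119 119 117 120 124 125 124 122 125 108  63  23]
```

View pics/s1c.png

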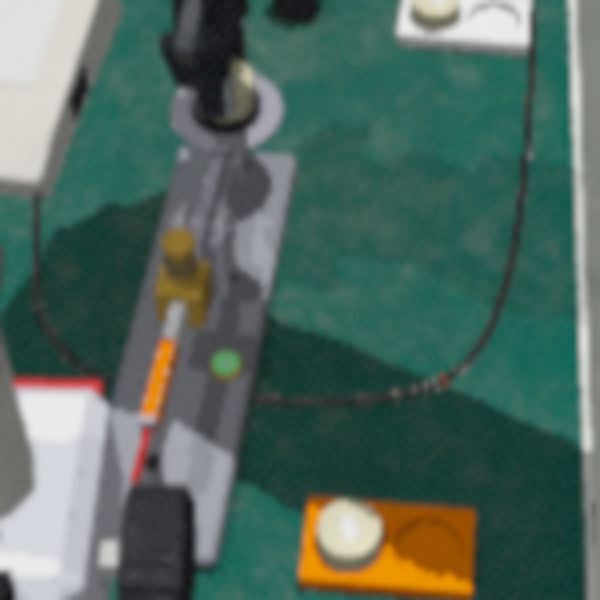

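The scene crop shows the pan pushed down with the poise end raised, and the mount apparently perched on the nest rim about 1.3 mm short in x. I'll lift, shift and lower again.

>>> step_arm([
  [0,0,0.25,0,1],
  [0.02,-0.01,0.3,0,1],
  [0.02,-0.01,0.25,0,1],
  [0.02,-0.01,0.2,0,1],
  [0.02,-0.01,0.12,0,1],
  [0.02,-0.01,0.06,0,1],
  [0.02,-0.01,0,0,1],
  [0.02,-0.01,0,0,1],
  [0.02,-0.01,0,0,1],
])

```text
time: 9.98
ee_pos: [0.6093, -0.1819, 0.088]
tool_rot: [3.142, 0.004, 0.0]
ft_force: [-0.3, -0.0, 0.9]
grip_width: 0.0308
grasp_force: 25.4
```

```bash
cat > chk.py <<'E'
from fitc import *
p=optics.grab_frame("wrist");s=read_state();print(s["time"],s["ee_pos"],s["ft_force"])
for nm,r,z,pol in [("pan",.033,.075,-1),("nestout",.021,.075,1),("mtop",.016,s["ee_pos"][2]+.012,-1)]:
    E=edges(p,(.607,-.182),r,z,60 if r>.02 else 50,10,pol); print(nm,*fit3(p,E,r,[.607,-.182,z]))
g=p["color"][:,256].astype(int).sum(1)//3;print("170:",g[170:186],"194:",g[194:232])
E
python3 chk.py
```

```text
10.025 [ 0.6094 -0.1819  0.0881] [-0.0182 -0.1353 -0.5536]
pan [ 0.6062 -0.1822  0.0747] 0.1186488824829468 41
nestout [ 0.605  -0.1821  0.073 ] 0.07314579458321535 41
mtop [ 0.6097 -0.1823  0.1053] 0.12730119831520315 34
170: [102  96  97 100  99  97  98  97  99  91 120 130 122 122 121 120] 194: [121 121 122 124 125 124 125 130 108  69  31  33  38  45  44  36  31  29
  52  76  83  85  81  87  90  87  93  96  96 100 102 104 121 148 153 150
 148 152]
```

The pan has risen about 5 mm relative to the mount, so the mount is now inside the nest rim. I'll release it and retreat upward.

>>> step_arm([
  [0.02,0,0,0,0.5],
  [0.02,0,0,0,0.3],
  [0.02,0,0,0,0.2],
  [0.02,0,0,0,0.2],
  [0.02,0,0.3,0,0.2],
  [0.02,0,1.2,0,0.2],
  [-0.4,0,2,0,0.2],
  [-0.8,0,2.2,0,0.2],
  [-0.8,0.5,2.2,0,0.2],
  [-0.8,0.5,2.2,0,0.2],
])

```text
time: 11.28
ee_pos: [0.5613, -0.1509, 0.222]
tool_rot: [3.141, 0.006, 0.004]
ft_force: [-0.3, -0.8, 1.0]
grip_width: 0.0681
grasp_force: 0.0
```

Run:
```python
from look import *
p=look("wrist",[("pan_nest",.075),("mount",.094),("poise_post",.1),("poise",.07),("light_tray",.012),("heavy_tray",.012),("beam",.069)],"w7.png")
s=read_state();print(s["time"],s["ee_pos"],s["ft_force"],s["grip_width"])
```

```text
pan_nest 0.83 px [275.1 121.4] xy [ 0.6088 -0.1808] rect [ 607.  -181.7] [63.7 63.2] 28.6
mount 0.58 px [104.3 229.9] xy [ 0.5126 -0.0032] rect [515.   -1.3] [70.5 39.8] 3.6
mount 0.56 px [287.9 127.8] xy [ 0.6073 -0.1812] rect [ 607.3 -181. ] [31.1 30.3] 46.3
poise_post 0.65 px [155.2 132.2] xy [ 0.6061 -0.0623] rect [605.9 -61.9] [32.2 24.6] 89.9
poise_post 0.51 px [275. 123.] xy [ 0.6103 -0.1781] rect [ 609.1 -178.9] [58.2 56.9] 29.7
poise 0.65 px [152.1 134.8] xy [ 0.6031 -0.0528] rect [603.1 -52.4] [27.4 35.6] 2.0
light_tray 0.8 px [403.3 232. ] xy [ 0.4811 -0.3404] rect [ 484.5 -342.4] [91.3 51.2] 1.9
heavy_tray 0.98 px [101.  237.5] xy [0.4757 0.0409] rect [480.5  44. ] [89.1 50.2] 4.3
heavy_tray 0.63 px [411.1 213.4] xy [ 0.5007 -0.3474] rect [ 500.6 -347.4] [43.3 32.4] 53.0
beam 0.68 px [254.9 133. ] xy [ 0.6059 -0.1159] rect [606.6 -72. ] [ 64.7 286.1] 0.4
11.675 [ 0.5613 -0.1523  0.2196] [ 0.0417 -0.6569 -0.0167] 0.06819880288987606
```

View pics/w7.png

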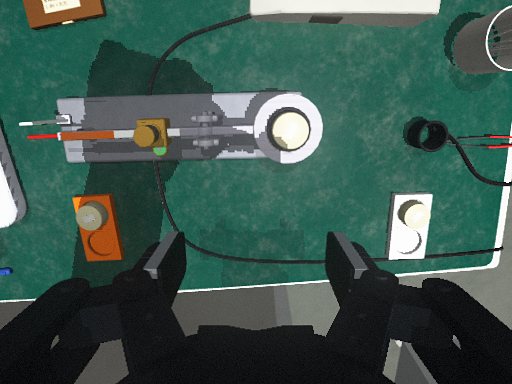

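The mount stands in the nest at (290,130), the red pointer tip is near (27,136), and the poise's post is at (147,134), near its innermost position. The scene is otherwise undisturbed.

```bash
cat > meas.py <<'E'
from fitc import *
XB,YP=.606,-.102
def tip(p):
    c=cv2.cvtColor(p["color"],cv2.COLOR_RGB2HSV).astype(int);H,S,V=c[...,0],c[...,1],c[...,2]
    a=proj(p,[XB,YP+.168,.062]);b=proj(p,[XB,YP+.14,.062])
    m=((H<6)|(H>173))&(S>130)&(V>70)
    box=np.zeros_like(m);u0,u1=sorted([a[0],b[0]]);r=int(a[1]);box[max(0,r-18):r+18,max(0,int(u0)-25):int(u1)+25]=1
    m&=box;v,u=np.nonzero(m);return m,u,v
def tilt(p,dy=0):
    m,u,v=tip(p)
    if len(u)<5: return None,None,None
    left=proj(p,[XB,YP+.168,.062])[0]<proj(p,[XB,YP+.14,.062])[0]
    ut=u.min()-.5 if left else u.max()+.5
    vt=v[np.abs(u-ut)<6].mean()
    th=np.linspace(-.15,.15,301);U=np.array([proj(p,[XB,YP+dy+.168*np.cos(t),.062+.168*np.sin(t)]) for t in th])
    return th[np.abs(U[:,0]-ut).argmin()],ut,vt
def poise(p,th):
    c=cv2.cvtColor(p["color"],cv2.COLOR_RGB2HSV).astype(int)
    m=(abs(c[...,0]-21)<6)&(c[...,1]>120)&(c[...,2]>40)
    return m
E
python3 - <<'E'
from meas import *
p=optics.grab_frame("wrist")
print("tilt",tilt(p),"pred tip cols th=-.08,0,.08",[proj(p,[XB,YP+.168,.062+.168*t]).round(1) for t in (-.08,0,.08)])
print("pred white/orange",[proj(p,[XB,YP+.085,.069+.085*t]).round(1) for t in (0,.08)])
print("post top at poise 0",[proj(p,[XB,YP+.04-.0355*t,.0975+.04*t]).round(1) for t in (0,.08)],"blk top edges",[proj(p,[XB,YP+.04+s,.069+.003]).round(1) for s in (-.013,.013)])
r=int(proj(p,[XB,YP+.085,.069])[1]);print(r)
for rr in (r-1,r+1): print(rr,[tuple(p["color"][rr,u]) if u%1==0 else 0 for u in range(100,180,3)])
v=p["color"];print("tip row",[tuple(v[int(tilt(p)[2]),u]) for u in range(16,40,2)])
x=optics.trace(p,"poise_post")[0];vv,uu=np.nonzero(x["region"]);print(x["conf"],uu.min(),uu.max(),vv.min(),vv.max())
x=optics.trace(p,"poise")[0];vv,uu=np.nonzero(x["region"]);print(x["conf"],uu.min(),uu.max(),vv.min(),vv.max())
cv2.imwrite("pics/dbg.png",p["color"][:,:,::-1])
E
```

```text
tilt (np.float64(0.08800000000000002), np.float64(23.5), np.float64(136.75)) pred tip cols th=-.08,0,.08 [array([ 42.4, 128.7]), array([ 33.5, 129.9]), array([ 23.8, 131.1])]
pred white/orange [array([112.6, 129.8]), array([109.3, 130.4])]
post top at poise 0 [array([149.5, 132.3]), array([151.6, 132.7])] blk top edges [array([172.3, 129.8]), array([144.7, 129.9])]
129
128 [(np.uint8(101), np.uint8(101), np.uint8(107)), (np.uint8(96), np.uint8(100), np.uint8(107)), (np.uint8(96), np.uint8(96), np.uint8(101)), (np.uint8(96), np.uint8(100), np.uint8(107)), (np.uint8(97), np.uint8(101), np.uint8(106)), (np.uint8(103), np.uint8(103), np.uint8(110)), (np.uint8(94), np.uint8(99), np.uint8(99)), (np.uint8(97), np.uint8(99), np.uint8(106)), (np.uint8(86), np.uint8(86), np.uint8(91)), (np.uint8(86), np.uint8(84), np.uint8(87)), (np.uint8(83), np.uint8(83), np.uint8(88)), (np.uint8(120), np.uint8(102), np.uint8(60)), (np.uint8(162), np.uint8(128), np.uint8(54)), (np.uint8(167), np.uint8(129), np.uint8(58)), (np.uint8(166), np.uint8(130), np.uint8(58)), (np.uint8(176), np.uint8(138), np.uint8(5
[... 1653 characters left out ...]
, np.uint8(208)), (np.uint8(209), np.uint8(211), np.uint8(211)), (np.uint8(126), np.uint8(122), np.uint8(134))]
tip row [(np.uint8(28), np.uint8(95), np.uint8(79)), (np.uint8(36), np.uint8(98), np.uint8(84)), (np.uint8(59), np.uint8(109), np.uint8(96)), (np.uint8(44), np.uint8(104), np.uint8(89)), (np.uint8(118), np.uint8(77), np.uint8(67)), (np.uint8(240), np.uint8(33), np.uint8(30)), (np.uint8(240), np.uint8(32), np.uint8(27)), (np.uint8(243), np.uint8(37), np.uint8(29)), (np.uint8(244), np.uint8(37), np.uint8(32)), (np.uint8(244), np.uint8(40), np.uint8(32)), (np.uint8(245), np.uint8(42), np.uint8(34)), (np.uint8(244), np.uint8(36), np.uint8(34))]
0.73 131 168 118 147
0.69 131 168 118 147
```

>>> step_arm([
  [0.4,0.8,-0.3,0,0.67],
  [0.7,1.61,-0.8,0,0.67],
  [0.7,1.61,-1.4,0,0.67],
  [0.7,1.61,-1.5,0,0.67],
  [0.7,1.61,-1.5,0,0.67],
])

```text
time: 12.45
ee_pos: [0.6032, -0.0557, 0.1304]
tool_rot: [3.142, 0.003, -0.0]
ft_force: [0.5, 0.1, 0.3]
grip_width: 0.0282
grasp_force: 0.0
```

Run:
```python
from meas import *
p=look("wrist",[("poise_post",.1015),("poise",.0735)])
s=read_state();print(s["time"],s["ee_pos"],s["grip_width"])
print("tilt",tilt(p),[proj(p,[.6005,YP+.168,.062+.168*t]).round(1) for t in (-.08,0,.08)])
print("TCP px",proj(p,s["ee_pos"]), "post pred",proj(p,[.6034,-.057,.1015]))
im=p["color"][120:384,130:400,::-1].copy()
cv2.imwrite("pics/w8.png",cv2.resize(im,None,fx=2.2,fy=2.2,interpolation=cv2.INTER_CUBIC))
```

```text
poise 0.57 px [255.1 204.5] xy [ 0.6024 -0.0553] rect [600.3 -55. ] [42.5 27.9] 1.0
12.6 [ 0.6041 -0.056   0.1318] 0.028093747568464167
tilt (np.float64(0.08700000000000002), np.float64(77.5), np.float64(211.07407407407408)) [array([ 97.7, 199.3]), array([ 88.8, 204.8]), array([ 78.8, 211. ])]
TCP px [255.3883 242.8692] post pred [256.8985 221.7478]
```

View pics/w8.png

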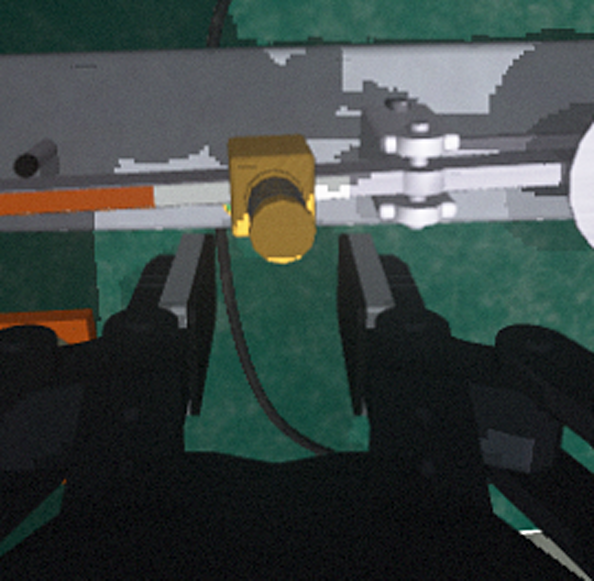

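The post head is centred between the fingers at about (259,224), the beam bar is clear, and the pointer tilt reads +0.087 (pan down).

>>> step_arm([
  [0,-0.02,-0.3,0,0.67],
  [0,-0.02,-0.6,0,0.67],
  [0,-0.02,-0.79,0,0.67],
  [0,0.08,-0.79,0,0.67],
  [0,0.15,-0.79,0,0.67],
  [0,0.21,-0.79,0,0.67],
  [0,0.27,-0.79,0,0.67],
  [0,0.33,-0.79,0,0.67],
  [0,0.39,-0.79,0,0.67],
  [0,0.45,-0.79,0,0.67],
  [0,0.4,-0.79,0,0.67],
  [0,0.4,-0.79,0,0.67],
])

```text
time: 14.1
ee_pos: [0.6035, -0.0314, 0.0827]
tool_rot: [-3.141, -0.003, -0.001]
ft_force: [-0.1, 0.1, 0.1]
grip_width: 0.0282
grasp_force: 0.0
```

```bash
cat > st.py <<'E'
from meas import *
p=look("wrist",[("poise_post",.0995),("poise",.073)])
s=read_state();print(s["time"],s["ee_pos"],s["grip_width"],s["ft_force"])
print("tilt",tilt(p),[proj(p,[.6005,YP+.168,.062+.168*t]).round(1) for t in (-.08,-.03,0,.03,.08)])
E
python3 st.py
```

```text
poise_post 0.73 px [257.6 239.2] xy [ 0.6134 -0.0323] rect [611.5 -32.2] [40.6 21.8] 1.5
poise 0.75 px [256.6 240.9] xy [ 0.601  -0.0325] rect [598.6 -32.6] [48.9 27. ] 1.5
14.25 [ 0.6034 -0.0314  0.0826] 0.028284949057860977 [ 0.6238 -0.6481  0.3944]
tilt (np.float64(0.018000000000000016), np.float64(83.5), np.float64(233.5)) [array([ 98.8, 222.8]), array([ 92. , 228.1]), array([ 87.6, 231.5]), array([ 83., 235.]), array([ 74.8, 241.4])]
```

>>> step_arm([
  [0,0.05,0,0,0.67],
  [0,0.09,0,0,0.67],
  [0,0.09,0,0,0.67],
  [0,0,0,0,0.67],
  [0,0,0,0,0.67],
  [0,0,0,0,0.67],
  [0,0,0,0,0.67],
  [0,0,0,0,0.67],
  [0,0,0,0,0.67],
  [0,0,0,0,0.67],
])

```text
time: 15.5
ee_pos: [0.6033, -0.0313, 0.0825]
tool_rot: [-3.142, -0.004, -0.0]
ft_force: [-0.1, -0.6, 0.2]
grip_width: 0.0284
grasp_force: 0.0
```

```bash
python3 st.py; python3 st.py | tail -1
```

```text
poise_post 0.66 px [257.1 238.6] xy [ 0.6137 -0.0308] rect [611.8 -31. ] [40.1 21.6] 3.0
poise 0.66 px [254.3 239.6] xy [ 0.6013 -0.0307] rect [599.  -30.7] [48.6 26.2] 1.4
15.65 [ 0.6033 -0.0313  0.0825] 0.028226445772841342 [ 1.1769  0.1224 -0.5806]
tilt (np.float64(0.0040000000000000036), np.float64(85.5), np.float64(231.5)) [array([ 98.7, 222.6]), array([ 91.9, 227.8]), array([ 87.5, 231.2]), array([ 82.9, 234.8]), array([ 74.7, 241.2])]
tilt (np.float64(0.0040000000000000036), np.float64(85.5), np.float64(231.5)) [array([ 98.7, 222.6]), array([ 91.9, 227.9]), array([ 87.5, 231.2]), array([ 82.9, 234.8]), array([ 74.7, 241.2])]
```

>>> step_arm([
  [0,0,0.3,0,0.67],
  [0,0,0.9,0,0.67],
  [0,0,1.6,0,0.67],
  [-0.5,-0.8,2,0,0.3],
  [-1.05,-1.7,2,0,0.3],
  [-1.05,-2.5,2,0,0.3],
  [-1.05,-2.5,2,0,0.3],
  [-1.05,-2.5,2,0,0.3],
  [-1.05,-2.5,2,0,0.3],
])

```text
time: 16.92
ee_pos: [0.5406, -0.1802, 0.2029]
tool_rot: [-3.141, -0.006, -0.0]
ft_force: [0.8, 0.9, 0.4]
grip_width: 0.0594
grasp_force: 0.0
```

Run:
```python
from fitc import *
from meas import tilt
p=look("wrist",[("pan_nest",.078),("mount",.0995),("light_tray",.012)])
s=read_state();print(s["time"],s["ee_pos"],s["grip_width"],"tilt",tilt(p))
for nm,r,z,pol in [("pan",.033,.078,-1),("nestout",.021,.084,1),("mtop",.016,.0995,-1)]:
    E=edges(p,(.607,-.182),r,z,180,6,pol); print(nm,*fit3(p,E,r,[.607,-.182,z]))
# light tray well and filed mount
for x in optics.trace(p,"light_tray")[:1]:
    v,u=np.nonzero(x["region"]);P=np.array([onz(p,q,.012)[:2] for q in np.c_[u,v]])
    print("tray extents",P.min(0),P.max(0))
save(p,"w9.png")
```

```text
pan_nest 0.87 px [252.1  87. ] xy [ 0.6084 -0.1823] rect [ 607.7 -182.3] [63.8 65.3] 0.2
mount 0.86 px [256.2 103.8] xy [ 0.6072 -0.1827] rect [ 607.2 -182.6] [31.5 30.7] 26.7
mount 0.66 px [149.7 106.1] xy [ 0.6061 -0.0963] rect [606.3 -93.6] [ 58.1 237. ] 0.8
light_tray 0.79 px [388.8 221.7] xy [ 0.4786 -0.3414] rect [ 483.2 -343.2] [88.2 50.3] 1.5
17.125 [ 0.5405 -0.1804  0.2025] 0.059958407686194266 tilt (np.float64(-0.072), np.float64(-0.5), np.float64(114.5))
pan [ 0.6076 -0.1827  0.0712] 0.4016453492693417 121
nestout [ 0.6071 -0.182   0.0772] 0.18821700847367062 121
mtop [ 0.6072 -0.1824  0.096 ] 0.08308545825278305 121
tray extents [ 0.4397 -0.3694] [ 0.527  -0.3174]
```

>>> step_arm([
  [0,0.8,0.3,0,0.3],
  [0,0.8,0.3,0,0.3],
  [0,0.8,0.3,0,0.3],
  [0,0.8,0.3,0,0.3],
])

```text
time: 17.68
ee_pos: [0.5401, -0.1338, 0.2199]
tool_rot: [3.142, 0.003, -0.001]
ft_force: [0.3, -0.5, -1.2]
grip_width: 0.0598
grasp_force: 0.0
```

```bash
python3 st.py
```

```text
poise_post 0.55 px [145.  108.1] xy [ 0.6041 -0.0396] rect [603.8 -39. ] [37.  23.6] 89.6
17.825 [ 0.5401 -0.1339  0.2201] 0.05965948218559406 [ 0.0667 -0.218  -0.5911]
tilt (np.float64(0.006000000000000005), np.float64(47.5), np.float64(113.05555555555556)) [array([ 57.5, 112.8]), array([ 52.3, 113.1]), array([ 49.1, 113.3]), array([ 45.7, 113.5]), array([ 39.9, 113.8])]
```

>>> step_arm([
  [0.6,-0.81,-0.4,0,0.3],
  [1.12,-0.81,-0.9,0,0.3],
  [1.12,-0.81,-1.5,0,0.3],
  [1.12,-0.81,-1.95,0,0.3],
  [1.12,-0.81,-2.19,0,0.45],
  [1.12,-0.81,-2.19,0,0.57],
  [1.12,-0.81,-2.19,0,0.57],
  [1.12,-0.81,-2.19,0,0.57],
])

```text
time: 18.82
ee_pos: [0.6082, -0.1821, 0.0906]
tool_rot: [3.141, 0.003, 0.004]
ft_force: [0.3, 1.0, 0.2]
grip_width: 0.0367
grasp_force: 0.0
```

Run:
```python
from fitc import *
p=look("wrist",[("mount",.0995)])
s=read_state();print(s["time"],s["ee_pos"],s["grip_width"],s["ft_force"])
for z in (.097,.0995): 
    E=edges(p,(.607,-.182),.016,z,50,8,-1); print("mtop",*fit3(p,E,.016,[.607,-.182,z]))
g=p["color"][245].astype(int).sum(1)//3; print(list(enumerate(g))[205:305:1])
```

```text
mount 0.61 px [254.4 243.6] xy [ 0.6116 -0.1823] rect [ 611.4 -182.2] [37.7 30.9] 0.0
18.925 [ 0.608  -0.182   0.0902] 0.03674203529058013 [0.3266 0.4067 0.1418]
mtop [ 0.6076 -0.1822  0.0997] 0.08473855800660786 34
mtop [ 0.61   -0.1824  0.1061] 0.1292339445797458 34
[(205, np.int64(83)), (206, np.int64(89)), (207, np.int64(82)), (208, np.int64(40)), (209, np.int64(29)), (210, np.int64(34)), (211, np.int64(32)), (212, np.int64(33)), (213, np.int64(33)), (214, np.int64(31)), (215, np.int64(36)), (216, np.int64(33)), (217, np.int64(32)), (218, np.int64(29)), (219, np.int64(31)), (220, np.int64(36)), (221, np.int64(30)), (222, np.int64(42)), (223, np.int64(89)), (224, np.int64(140)), (225, np.int64(139)), (226, np.int64(140)), (227, np.int64(139)), (228, np.int64(140)), (229, np.int64(140)), (230, np.int64(136)), (231, np.int64(140)), (232, np.int64(139)), (233, np.int64(142)), (234, np.int64(138)), (235, np.int64(141)), (236, np.int64(144)), (237, np.int64(141)), (238, np.int64(142)), (239, np.int64(142)), (240, np.int64(143)), (241, np.int64(140)), (242, np.int64(139)), (243, np.int6
[... 632 characters left out ...]
p.int64(140)), (273, np.int64(141)), (274, np.int64(139)), (275, np.int64(140)), (276, np.int64(142)), (277, np.int64(143)), (278, np.int64(136)), (279, np.int64(135)), (280, np.int64(139)), (281, np.int64(139)), (282, np.int64(147)), (283, np.int64(142)), (284, np.int64(141)), (285, np.int64(141)), (286, np.int64(126)), (287, np.int64(81)), (288, np.int64(33)), (289, np.int64(37)), (290, np.int64(35)), (291, np.int64(31)), (292, np.int64(30)), (293, np.int64(30)), (294, np.int64(28)), (295, np.int64(31)), (296, np.int64(27)), (297, np.int64(33)), (298, np.int64(31)), (299, np.int64(32)), (300, np.int64(37)), (301, np.int64(33)), (302, np.int64(30)), (303, np.int64(60)), (304, np.int64(86))]
```

>>> step_arm([
  [-0.01,0,-0.02,0,0.6],
  [-0.01,0,-0.02,0,0.7],
  [-0.01,0,-0.02,0,0.7],
  [-0.01,0,-0.02,0,0.7],
  [-0.01,0,0.1,0,0.7],
  [-0.01,0,0.4,0,0.7],
  [-0.01,0,1.2,0,0.7],
  [-0.01,0,1.2,0,0.7],
], squeeze=22)

```text
time: 19.92
ee_pos: [0.6092, -0.1826, 0.167]
tool_rot: [3.139, 0.004, 0.013]
ft_force: [0.2, -0.3, -0.8]
grip_width: 0.0308
grasp_force: 22.0
```

>>> step_arm([
  [-0.8,-0.6,0.5,0,0.7],
  [-1.6,-1.2,0.5,0,0.7],
  [-2.3,-1.8,0.5,0,0.7],
  [-3,-2.3,0.5,0,0.7],
  [-3.5,-2.67,0.5,0,0.7],
  [-3.5,-2.67,0.5,0,0.7],
  [-3.5,-2.67,0.5,0,0.7],
  [-3.5,-2.67,0.5,0,0.7],
])

```text
time: 20.92
ee_pos: [0.3977, -0.3415, 0.1911]
tool_rot: [-3.141, -0.006, -0.0]
ft_force: [-0.1, 0.7, -0.4]
grip_width: 0.0308
grasp_force: 22.0
```

Run:
```python
from fitc import *
p=look("wrist",[("light_tray",.012),("filed_light",.026),("mount",.21)])
s=read_state();print(s["time"],s["ee_pos"],s["grip_width"],rot(s["tool_rot"])[:,0],p["origin"])
save(p,"w10.png")
x=optics.trace(p,"light_tray")[0];m=x["region"].astype(np.uint8)
E=edges(p,(.503,-.342),.016,.026,180,8,-1); print("filed top",*fit3(p,E,.016,[.503,-.342,.026]))
for c in ((.463,-.343),(.464,-.344)):
  for pol in (1,-1):
    E=edges(p,c,.01725,.012,180,5,pol)
    def g(v):
        P=np.array([onz(p,q,.012)[:2] for q in E[:,1:]]);return (np.hypot(*(P-v[:2]).T)-v[2])*1000
    r=least_squares(g,[*c,.017],loss="soft_l1",f_scale=.3);print(pol,r.x,np.median(abs(r.fun)),len(E))
# outer tray edges: hsv white
c=cv2.cvtColor(p["color"],cv2.COLOR_RGB2HSV);w=((c[...,1]<40)&(c[...,2]>200)).astype(np.uint8)&cv2.dilate(m,np.ones((5,5)))
k=max(cv2.findContours(w,0,1)[0],key=cv2.contourArea)[:,0];P=np.array([onz(p,q,.012)[:2] for q in k])*1000
print("white rect",cv2.minAreaRect(P.astype(np.float32)))
```

```text
light_tray 0.57 px [260.6  93.5] xy [ 0.4777 -0.3461] rect [ 482.5 -345.6] [88.7 47.8] 1.5
filed_light 0.59 px [260.9  63. ] xy [ 0.5019 -0.3447] rect [ 501.6 -345.1] [32.  31.2] 89.6
21.125 [ 0.3975 -0.3416  0.1909] 0.031074571634491444 [ 1.      0.0036 -0.0002] [ 0.4661 -0.3414  0.3334]
filed top [ 0.4984 -0.3415  0.0822] 1.1156154202211186 96
1 [ 0.4628 -0.3456  0.0178] 0.1053357686173137 13
-1 [ 0.4611 -0.3419  0.0203] 0.38304214835315975 51
1 [ 0.4624 -0.3455  0.018 ] 0.12810200839460592 12
-1 [ 0.4653 -0.3421  0.0201] 0.48150477192677665 43
white rect ((482.29913330078125, -345.13262939453125), (86.81977081298828, 46.69003677368164), 1.4117387533187866)
```

>>> step_arm([
  [0.8,-0.07,-0.5,0,0.7],
  [1.1,-0.07,-1.4,0,0.7],
  [1.1,-0.07,-2.2,0,0.7],
  [1.1,-0.07,-2.66,0,0.7],
  [1.1,-0.07,-2.66,0,0.7],
  [1.1,-0.07,-2.66,0,0.7],
  [1.1,-0.07,-2.66,0,0.7],
])

```text
time: 22.05
ee_pos: [0.4639, -0.3471, 0.0334]
tool_rot: [3.14, 0.004, 0.004]
ft_force: [0.4, -0.3, 0.3]
grip_width: 0.0305
grasp_force: 22.0
```

```bash
cat > mt.py <<'E'
from fitc import *
p=optics.grab_frame("wrist");s=read_state();print(s["time"],s["ee_pos"],s["grip_width"],s["ft_force"],rot(s["tool_rot"])[:,0])
save(p,"w%d.png"%int(s["time"]*100))
g=p["color"].astype(int).sum(2)//3
print("col256 rows",list(zip(range(160,300,2),g[160:300:2,256])))
print("row250",[ (u,g[250,u]) for u in list(range(216,230))+list(range(280,294))])
for x in optics.trace(p,"light_tray")[:1]:
    c=cv2.cvtColor(p["color"],cv2.COLOR_RGB2HSV);w=((c[...,1]<40)&(c[...,2]>180)).astype(np.uint8)&cv2.dilate(x["region"].astype(np.uint8),np.ones((5,5)))
    k=max(cv2.findContours(w,0,1)[0],key=cv2.contourArea)[:,0];P=np.array([onz(p,q,.012)[:2] for q in k])*1000
    print("white rect",cv2.minAreaRect(P.astype(np.float32)),P.min(0),P.max(0))
zt=s["ee_pos"][2]+.012
for r in (224,226,228,284,286,288): print(r,onz(p,[256,r],zt))
E
python3 mt.py
```

```text
22.1 [ 0.4638 -0.347   0.0333] 0.030725262048720572 [-1.0241 -0.1993  0.181 ] [1.     0.0023 0.0024]
col256 rows [(160, np.int64(250)), (162, np.int64(250)), (164, np.int64(242)), (166, np.int64(228)), (168, np.int64(226)), (170, np.int64(219)), (172, np.int64(207)), (174, np.int64(207)), (176, np.int64(204)), (178, np.int64(205)), (180, np.int64(202)), (182, np.int64(199)), (184, np.int64(199)), (186, np.int64(200)), (188, np.int64(198)), (190, np.int64(197)), (192, np.int64(195)), (194, np.int64(177)), (196, np.int64(243)), (198, np.int64(241)), (200, np.int64(219)), (202, np.int64(240)), (204, np.int64(238)), (206, np.int64(241)), (208, np.int64(155)), (210, np.int64(132)), (212, np.int64(135)), (214, np.int64(142)), (216, np.int64(145)), (218, np.int64(148)), (220, np.int64(153)), (222, np.int64(205)), (224, np.int64(204)), (226, np.int64(201)), (228, np.int64(200)), (230, np.int64(201)), (232, np.int64(199)), (234, np.int64(198)), (236, np.int64(200)), (238, np.int64(222)), (240, np.int64(207)), (242, np.int64(213)), (244, np.int64(212)), (246, np.int64(209)), (248, np.int64(212
[... 795 characters left out ...]
, np.int64(187)), (228, np.int64(187)), (229, np.int64(187)), (280, np.int64(188)), (281, np.int64(189)), (282, np.int64(189)), (283, np.int64(187)), (284, np.int64(186)), (285, np.int64(190)), (286, np.int64(192)), (287, np.int64(164)), (288, np.int64(53)), (289, np.int64(50)), (290, np.int64(51)), (291, np.int64(46)), (292, np.int64(54)), (293, np.int64(52))]
white rect ((494.447509765625, -344.6977233886719), (63.23088836669922, 46.149070739746094), 1.4252827167510986) [ 463.29   -368.5078] [ 526.2052 -320.9042]
224 [ 0.4792 -0.3476  0.0453]
226 [ 0.4783 -0.3476  0.0453]
228 [ 0.4773 -0.3476  0.0453]
284 [ 0.4479 -0.3477  0.0453]
286 [ 0.4468 -0.3477  0.0453]
288 [ 0.4457 -0.3477  0.0453]
```

>>> step_arm([
  [-0.03,0.03,0,0,0.7],
  [-0.03,0.03,0,0,0.7],
  [-0.03,0.03,-0.08,0,0.7],
  [-0.03,0.03,-0.15,0,0.7],
  [-0.03,0.03,-0.2,0,0.7],
  [-0.03,0.03,-0.25,0,0.7],
  [-0.03,0.03,-0.25,0,0.7],
  [-0.03,0.03,-0.25,0,0.7],
])

```text
time: 23.15
ee_pos: [0.4611, -0.3446, 0.0164]
tool_rot: [3.142, 0.004, -0.0]
ft_force: [0.7, -0.7, -1.0]
grip_width: 0.0309
grasp_force: 22.0
```

Run:
```python
from fitc import *
p=optics.grab_frame("wrist");s=read_state();print(s["time"],s["ee_pos"],s["ft_force"])
save(p,"wz.png")
g=p["color"].astype(int).sum(2)//3
print("rows",list(zip(range(176,290,1),g[176:290,256])))
f=lambda dx,z: round(proj(p,[.4625+dx,-.3455,z])[1],1)
print("well rim front",f(.01725,.012),"mbot",[(z,f(.016,z)) for z in (.006,.01,.0125)],"mtop",[(z,f(.016,z),f(-.016,z)) for z in (.028,.030,.0325)])
c=cv2.cvtColor(p["color"],cv2.COLOR_RGB2HSV)
x=optics.trace(p,"light_tray")[0];w=((c[...,1]<40)&(c[...,2]>180)).astype(np.uint8)&cv2.dilate(x["region"].astype(np.uint8),np.ones((5,5)))
k=max(cv2.findContours(w,0,1)[0],key=cv2.contourArea)[:,0];P=np.array([onz(p,q,.012)[:2] for q in k])*1000
print("white rect",cv2.minAreaRect(P.astype(np.float32)))
print([ (u,g[250,u]) for u in list(range(220,227))+list(range(284,291))], onz(p,[255.5,250],.03))
```

```text
23.2 [ 0.4611 -0.3446  0.0165] [ 1.104  -1.455  -1.2476]
rows [(176, np.int64(167)), (177, np.int64(162)), (178, np.int64(153)), (179, np.int64(147)), (180, np.int64(144)), (181, np.int64(145)), (182, np.int64(143)), (183, np.int64(142)), (184, np.int64(141)), (185, np.int64(140)), (186, np.int64(143)), (187, np.int64(144)), (188, np.int64(143)), (189, np.int64(140)), (190, np.int64(141)), (191, np.int64(137)), (192, np.int64(142)), (193, np.int64(140)), (194, np.int64(138)), (195, np.int64(139)), (196, np.int64(137)), (197, np.int64(139)), (198, np.int64(139)), (199, np.int64(137)), (200, np.int64(141)), (201, np.int64(175)), (202, np.int64(192)), (203, np.int64(175)), (204, np.int64(153)), (205, np.int64(174)), (206, np.int64(196)), (207, np.int64(156)), (208, np.int64(95)), (209, np.int64(86)), (210, np.int64(87)), (211, np.int64(90)), (212, np.int64(95)), (213, np.int64(93)), (214, np.int64(101)), (215, np.int64(99)), (216, np.int64(102)), (217, np.int64(102)), (218, np.int64(105)), (219, np.int64(101)), (220, np.int64(97)), (221, np.int64(116)), (222, np.int64(152)), (223, np.in
[... 1446 characters left out ...]
well rim front 205.7 mbot [(0.006, np.float64(204.3)), (0.01, np.float64(206.7)), (0.0125, np.float64(208.3))] mtop [(0.028, np.float64(219.6), np.float64(281.2)), (0.03, np.float64(221.2), np.float64(283.5)), (0.0325, np.float64(223.3), np.float64(286.5))]
white rect ((497.09674072265625, -344.8264465332031), (57.13188552856445, 45.738277435302734), 1.9115633964538574)
[(220, np.int64(29)), (221, np.int64(30)), (222, np.int64(35)), (223, np.int64(75)), (224, np.int64(135)), (225, np.int64(132)), (226, np.int64(136)), (284, np.int64(137)), (285, np.int64(134)), (286, np.int64(136)), (287, np.int64(118)), (288, np.int64(36)), (289, np.int64(36)), (290, np.int64(32))] [ 0.4642 -0.3449  0.03  ]
```

>>> step_arm([
  [0,-0.01,0,0,0.7],
  [0,-0.01,-0.02,0,0.7],
  [0,-0.01,-0.04,0,0.7],
  [0,-0.01,-0.04,0,0.7],
])

```text
time: 23.75
ee_pos: [0.461, -0.3451, 0.0153]
tool_rot: [3.141, 0.003, 0.001]
ft_force: [-3.0, 1.6, 8.7]
grip_width: 0.0309
grasp_force: 22.8
```

Run:
```python
from h import *
s=read_state();print(s["time"],s["ee_pos"],s["ft_force"],s["grip_width"])
```

```text
23.75 [ 0.46102634 -0.34511488  0.01533882] [-2.98789225  1.63069047  8.67140035] 0.030915726095668148
```

>>> step_arm([
  [0,0,0.03,0,0.5],
  [0,0,0.03,0,0.3],
  [0,0,0.03,0,0.3],
  [0,0,0.4,0,0.3],
  [0,0,1.2,0,0.3],
  [-0.5,0,2,0,0.3],
  [-1.1,0,2.8,0,0.3],
  [-1.1,0,2.8,0,0.3],
  [-1.1,0,2.8,0,0.3],
  [-1.1,0,2.8,0,0.3],
])

```text
time: 25.0
ee_pos: [0.395, -0.3446, 0.1805]
tool_rot: [-3.14, -0.004, 0.003]
ft_force: [0.2, 0.4, -0.9]
grip_width: 0.0597
grasp_force: 0.0
```

Run:
```python
from fitc import *
p=look("wrist",[("light_tray",.012),("mount",.026),("filed_light",.026)])
s=read_state();print(s["time"],s["ee_pos"],s["grip_width"])
c=cv2.cvtColor(p["color"],cv2.COLOR_RGB2HSV)
for nm,x0,y0 in (("mount",.4625,-.3455),("filed",.5022,-.3447)):
    for z in (.026,.032):
        q=proj(p,[x0,y0,z]);g=(p["color"].astype(int))
        S=c[...,1].copy();m=((S>45)&(c[...,0]>15)&(c[...,0]<40)).astype(np.uint8)
        n,l,st,ce=cv2.connectedComponentsWithStats(m);k=l[int(q[1])-6,int(q[0])+4]
        P=np.array([onz(p,t,z)[:2] for t in np.argwhere(l==k)[:,::-1]]);print(nm,z,k,P.mean(0),P.min(0),P.max(0))
```

```text
light_tray 0.94 px [258.   80.9] xy [ 0.4833 -0.3457] rect [ 482.3 -345.6] [86.5 46.3] 1.8
mount 0.84 px [255.3 104.2] xy [ 0.4611 -0.3458] rect [ 460.7 -345.8] [31. 31.] 0.1
filed_light 0.65 px [258.8  58. ] xy [ 0.5019 -0.345 ] rect [ 501.7 -345.2] [29.8 30.8] 0.1
25.2 [ 0.3951 -0.3447  0.181 ] 0.0599795879037311
mount 0.026 0 [ 0.3648 -0.3451] [ 0.1163 -0.6786] [ 0.5562 -0.0126]
mount 0.032 0 [ 0.3668 -0.3451] [ 0.1234 -0.6719] [ 0.5543 -0.0193]
filed 0.026 0 [ 0.3648 -0.3451] [ 0.1163 -0.6786] [ 0.5562 -0.0126]
filed 0.032 0 [ 0.3668 -0.3451] [ 0.1234 -0.6719] [ 0.5543 -0.0193]
```

Run:
```python
from fitc import *
p=optics.grab_frame("wrist")
for nm,c in (("mount",(.4611,-.3458)),("filed",(.5019,-.345))):
    for pol in (1,-1):
        E=edges(p,c,.016,.026,180,4,pol)
        if len(E)>40:
            def g(v):
                P=np.array([onz(p,q,.026)[:2] for q in E[:,1:]]);return (np.hypot(*(P-v[:2]).T)-v[2])*1000
            r=least_squares(g,[*c,.016],loss="soft_l1",f_scale=.3);print(nm,pol,r.x,np.median(abs(r.fun)),len(E))
q=optics.grab_frame("scene");save(q,"s2.png")
for n in ("filed_light","mount"):
    for x in optics.trace(q,n)[:4]:
        v,u=np.nonzero(x["region"]);print(n,round(x["conf"],2),np.round(x["location"],1),u.min(),u.max(),v.min(),v.max())
for nm,c in (("mount",(.4611,-.3458)),("filed",(.5019,-.345))):
    for b in (.006,.012):
        C=np.vstack([circ(q,*c,b+.02,.016,np.linspace(0,6.28,40)),circ(q,*c,max(b,.012),.016,np.linspace(0,6.28,40))]);print(nm,b,C.min(0),C.max(0))
g=cv2.cvtColor(q["color"],cv2.COLOR_RGB2HSV)
cx,cy=proj(q,[.4611,-.3458,.026]);cu=int(round(cx));print("col",cu,[(r,*q["color"][r,cu]) for r in range(160,186)])
cx,cy=proj(q,[.5019,-.345,.026]);cu=int(round(cx));print("col",cu,[(r,*q["color"][r,cu]) for r in range(160,186)])
```

```text
mount 1 [ 0.4619 -0.3455  0.0173] 0.1655338372576788 77
mount -1 [ 0.4613 -0.3456  0.0156] 0.19658623321729476 87
filed 1 [ 0.502  -0.3446  0.0169] 0.1970061684653402 78
filed -1 [ 0.5021 -0.3447  0.0153] 0.15974704162753822 74
filed_light 0.7 [277.4 174.2] 274 284 167 176
mount 0.73 [256.5 302.4] 249 264 294 312
mount 0.65 [294.4 173.5] 288 299 167 179
mount 0.006 [287.8017 166.3964] [300.1578 178.4993]
mount 0.012 [287.8017 164.7344] [300.3143 178.4993]
filed 0.006 [272.6148 165.0872] [284.7676 177.1291]
filed 0.012 [272.6148 163.4263] [284.8613 177.1291]
col 294 [(160, np.uint8(41), np.uint8(106), np.uint8(92)), (161, np.uint8(38), np.uint8(104), np.uint8(90)), (162, np.uint8(36), np.uint8(104), np.uint8(90)), (163, np.uint8(37), np.uint8(104), np.uint8(90)), (164, np.uint8(39), np.uint8(106), np.uint8(92)), (165, np.uint8(80), np.uint8(121), np.uint8(105)), (166, np.uint8(145), np.uint8(159), np.uint8(137)), (167, np.uint8(194), np.uint8(195), np.uint8(171)), (168, np.uint8(213), np.uint8(210), np.uint8(188)), (169, np.uint8(219), np.uint8(217), np.uint8(202)), (170, np.uint8(222
[... 1447 characters left out ...]
218), np.uint8(215), np.uint8(191)), (173, np.uint8(197), np.uint8(193), np.uint8(167)), (174, np.uint8(144), np.uint8(139), np.uint8(119)), (175, np.uint8(112), np.uint8(108), np.uint8(91)), (176, np.uint8(118), np.uint8(115), np.uint8(103)), (177, np.uint8(154), np.uint8(153), np.uint8(147)), (178, np.uint8(186), np.uint8(185), np.uint8(183)), (179, np.uint8(183), np.uint8(183), np.uint8(184)), (180, np.uint8(146), np.uint8(146), np.uint8(147)), (181, np.uint8(110), np.uint8(115), np.uint8(114)), (182, np.uint8(73), np.uint8(97), np.uint8(91)), (183, np.uint8(49), np.uint8(98), np.uint8(88)), (184, np.uint8(44), np.uint8(99), np.uint8(87)), (185, np.uint8(46), np.uint8(101), np.uint8(89))]
```

```bash
python3 -c "
from plant import workorder
print(workorder.sign_off())"
```

```text
the job is handed in; nothing more can be done
None
```

The job is handed in (no verdict came back): the mount was weighed, the beam read about 0.01 rad off level, well inside the green band, and the poise was left at about 0.031 m. The mount is filed in the white (light) tray's empty well, measured about 1 mm off centre and level with the filed one.

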